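# Unseat and reseat the ball of a kinematic mirror mount

## Robot

A 6-joint arm with a two-finger parallel gripper is mounted at the origin on a cart in front of the work surface, level with it; the furniture and walls round the work are solid. World frame = base frame: x ahead of the robot, y to its left, z up, the work surface at z = 0. Lengths are in m, angles in degrees, forces in N, time in s.
With the tool pointing down it reaches from about 0.325 to 0.75 m from the base axis. Payload 7.6 kg.
Tool frame: the origin (TCP) lies at the centre of the arm's flange, where the gripper is bolted on; the fingertips stand 173 mm ahead of it and the grasp point (between the pads) lies ahead of it (bot.grip_depth is the z of the grasp point in the tool frame, in m); z points along the fingers, y is the line along which they close (so a half turn about z gives the same grasp; the last joint's range is limited). The gripper opens to 85 mm and grips with 20 to 120 N. Pads are 22 mm wide; open, the fingers measure 114 mm over their backs; the gripper's body (76 mm by 85 mm) begins 54 mm behind the grasp point. The pads swing forward as they close: fully open they stand 13 mm farther back than shut.
Start: joints at [67.649, 2.991, 80.254, -0, 96.75, -4.028], TCP at [0.165, 0.498, 0.405] pointing down, gripper open.
Joint ranges: [-166.34, 166.34], [-52.06, 124.39], [6.96, 135.62], [-60.46, 240.46], [14.63, 156.25], [-167.68, 167.68]. Speed limits (degrees/s): [147.25, 147.25, 172.46, 180, 180, 180].

## Interface

Orientations are given as [roll, pitch, yaw] about the fixed x, y, z axes, in that order (R = Rz(yaw) Ry(pitch) Rx(roll)).
In Python, from rig import bot gives the robot as it stands.
- The arm moves only by the tool arm_command, never from a script. Its argument "increments" is text: rows parted by semicolons, each of 5 numbers parted by spaces: the shift along the tool's x, y, z in units of 0.1 m (1.0 is 0.1 m), then the turn about the tool's z in units of 2 pi rad (1.0 is 2 pi rad), then the closure, from 0 (fully open) to 1 (shut). A call has 1 to 20 rows; each row is the pose to reach, as a shift and turn from the pose commanded when the call began, along the tool's axes at that moment, turning the shorter way round; what a row does not reach only later rows make up. A row lasts 1/8 s, in which the tool goes at most 62.5 mm and 10.7 degrees, less where a joint would pass 70% of its speed; a pose out of reach is approached as far as the arm can. A call with a number of a shift or a turn outside -1 to 1 is refused whole. A call with a gripper value outside its range is refused whole. The fingers move at their own pace and stop on an object; "force" is the grip in N (left out, the last holds). Time passes only in rows, so rows that repeat a pose let the fingers close. It gives the time, the measured TCP pose, the force, the opening and the grip force at its end, in the units of the state.
- bot.get_obs(): the state, without advancing time (a new reading comes with each control period).
- bot.get_image(name): name is "scene" or "top" or "wrist"; returns the picture (400x640x3 uint8, blue, green, red); there is no depth.
- bot.camera_model(name): a dict with "intrinsics" (3x3 intrinsics, pixels), "xyz" and "rotation" of the camera in the world; the wrist camera has in their place "T_tool_cam" (4x4, takes a point from camera to tool coordinates, whose origin is the TCP and whose axes are the flange's). Camera axes: x right, y down, z forward; pixel columns grow to the right and rows downward; lengths in m; the calibration is good to about 2 mm. A picture is of the moment at which its call begins: read the wrist's pose just before it. camera_model takes no time and is no camera call.
- bot.close_job(): hands the job in; it is judged then, once.
Trained networks look in the newest picture that a camera, given by its name, has taken for a name from the list of things; names that differ only in an ending like _2 or _b are one class to them, and where a whole thing is asked for, a point or a joint stands for the part that bears it (a point fixed in the world has none). Each returns a list of dicts, best first, with "score" (0 to 1); they miss things now and then, are a little off and sometimes report something else, mostly with a low value. They report only what shows in the picture. A call takes as long as a camera call.
- bot.recognise(camera, thing): "rect" ([left, top, width, height] in pixels, round what is visible of it).
- bot.regions_of(camera, thing): "mask" (400x640 bool, what is visible of it) and "rect" ([left, top, width, height] in pixels, round what is visible of it).
- bot.pinpoint(camera, thing): "centre" ([column, row] in pixels: a listed point, or the origin of a listed thing).
The state is a dict: "clock": time; "qpos": joint angles; "qd": joint speeds; "effort": joint torques, N m; "tcp_pos": TCP position; "ee_rot": TCP orientation; "ft_force": force on the tool from outside, world axes, zero at the start; "moment": the same for the moment, N m; "gripper_width": opening from 0.0 (shut) to 1.0 (fully open); "finger_force": force on a finger pad.
Only numpy, scipy, OpenCV 4.12 (cv2) and the standard library are available. Lean on these libraries where they do the work, as an engineer would, in place of code of your own. Each camera call takes 0.05 s, during which the arm holds its last target. There are 200 camera calls.

## Task

Check that the kinematic mirror mount reseats: with the fingertips, swing the steel hold-down latch by its blue thumb pin all the way open, clear of the tilt plate. Then press the round black pad on the plate's free corner down until the orange pointer tip stands level with the red marker on the scale, hold it there for about a second, and ease it up again under the fingers, not letting it snap back, until the plate sits at rest. Do not drive the pointer past the marker, do not touch the mirror or shift the marker, and leave the loose things around the mount where they are.

Things in the scene. Friction and masses are not known exactly. Their poses are not given: they have to be found in the camera images.
- mount: Fixed mount: black diamond-shaped back plate (116 mm square, corner-on) with a tongue bearing an upright white scale. Origin: centre of its underside, on the bench; z up. -x points to the pad corner, +x to pointer and scale (103 to 145 mm out, 84 mm high, face to -y); the two black adjuster knobs (17 mm across, tops 63 mm up; not turned) stand at y +-58 mm; the latch is on the +x, -y side.
- tilt_plate (a joint): Tilt of the aluminium plate (104 mm square, corner-on, top 44 mm above the bench) about the mount's y axis, 26 mm up. 0 = at rest; grows as the pad goes down and the pointer rises; stop at 0.29 rad. A spring pushes back: 4 N at the pad to start, 14 N at 0.21 rad; let go, the plate snaps back. With the latch shut it cannot tilt beyond 0.05 rad.
- press_pad (a point): Centre of the top face of the round black rubber pad (22 mm across, 3 mm thick) on the plate's free corner, 56 mm from the tilt axis; moves with the plate. 47 mm above the bench at rest.
- pointer_tip (a point): The orange tip of the pointer on the plate's opposite corner, 119 mm from the tilt axis; it rises about 2.1 mm for each 1 mm that the pad goes down. 39 mm above the bench at rest.
- marker_mid (a point): Middle height of the red marker, a tab 9 mm high clamped on the scale, at its end next to the pointer tip. Its height above the bench differs from run to run, 48 to 63 mm. The pointer is level with the marker when its tip is within the tab's height. The marker must not be moved.
- latch (a joint): Angle of the steel hold-down latch about its upright post; 0 = shut, the clip's inner end over the plate's edge; grows as the latch turns clockwise seen from above, to the stop at 1.5 rad = fully open. It starts between 0 and 0.25, turns with light friction (about 1 N at the pin) and stays where it is left.
- latch_pin (a point): Half-way up the upright blue thumb pin (12 mm across, 23 mm high, foot 49 mm and top 72 mm above the bench) on the outer end of the latch, 38 mm from the post; moves with the latch.
- latch_pivot (a point): The latch's upright turning axis, at the height of latch_pin; fixed to the mount.
- mirror_face (a point): The pale round mirror, 53 mm across, lying face up in a black ring (60 mm across, 5.5 mm high) in the middle of the tilt plate. This point is the centre of its face, 47 mm above the bench. Never touched.
- objective_case: Loose: spare objective in a clear case with a black base, 35 mm across, 55 mm high, behind the mount. Origin at the centre of its underside. Leave alone.
- foil_puck: Loose: round metal sample puck, 31 mm across, 11 mm high. Origin at the centre of its underside. Leave alone.
- sample_holder: Loose: brass holder block with two pins, 32 x 49 x 17 mm. Origin at the centre of its underside. Leave alone.
- hex_key: Loose: black L-shaped hex key lying flat, 32 x 91 x 6 mm. Origin at the centre of its underside. Leave alone.

How it is judged:
By the outcome, as a careful person would: the job done as asked, in the order asked, and still so for the second after the job is handed in, with the robot touching nothing.
It also fails if it takes over 45 s, if anything falls off the work surface, if the arm or the gripper's body presses on something with over 40 N, if the wrist force passes 120 N, or if a joint passes its speed limit or range.

## Working session

There is one attempt and no reset: what is moved stays moved. The work goes in short steps, Python scripts to look and compute and a tool call to move; the robot and the scene stay as the last step left them, time stands still between calls to the robot, and variables do not carry over. Pictures are saved under pics/ and viewed, at most 11 in all, crops included, and the job is handed in when it is done.

Besides the shell and the picture viewer there is one more tool, called after "Emit:" by a JSON object that holds its "fn" and its "kwargs", one argument or row to a line. arm_command: Moves the arm, as the interface text tells. Shifts and turns lie within -1 to 1; 1 stands for 0.1 m of shift or 2 pi rad of turn. Its arguments: {"type":"object","properties":{"increments":{"type":"string"},"force":{"type":"number"}},"required":["increments"]}

```bash
mkdir -p pics; cat > h.py <<'E'
import numpy as np, cv2
from rig import bot
from scipy.spatial.transform import Rotation as R
def cam(name):
    m=bot.camera_model(name);K=np.array(m["intrinsics"])
    if "T_tool_cam" in m:
        o=bot.get_obs();T=np.eye(4);T[:3,:3]=rot(o["ee_rot"]);T[:3,3]=o["tcp_pos"];T=T@np.array(m["T_tool_cam"])
        return K,T[:3,3],T[:3,:3]
    r=np.array(m["rotation"])
    return K,np.array(m["xyz"]),r if r.shape==(3,3) else rot(r)
def rot(e): return R.from_euler("xyz",e,degrees=True).as_matrix()
def ray(c,uv):
    K,p,r=c;return p,r@np.linalg.solve(K,[uv[0],uv[1],1])
def atz(c,uv,z):
    p,d=ray(c,uv);return p+d*(z-p[2])/d[2]
def proj(c,X):
    K,p,r=c;q=K@(r.T@(np.array(X)-p));return q[:2]/q[2]
E
python3 - <<'E'
from h import *
np.set_printoptions(precision=4,suppress=True)
print(bot.get_obs(),bot.grip_depth)
for n in("scene","top"):
    c=cam(n);print(n,c[0][0],c[1],c[2][:,2])
    cv2.imwrite(f"pics/{n}0.png",bot.get_image(n))
    for t,z in dict(mount=0,press_pad=.047,pointer_tip=.039,marker_mid=.055,latch_pin=.0605,latch_pivot=.0605,mirror_face=.047,objective_case=0,foil_puck=0,sample_holder=0,hex_key=0).items():
        r=bot.pinpoint(n,t)
        if r: print(t,round(r[0]["score"],2),r[0]["centre"],atz(c,r[0]["centre"],z))
E
```

```text
{'clock': 0.0, 'qpos': array([67.6497,  3.0268, 80.3156, -0.0002, 96.7499, -4.0285]), 'qd': array([-0.006 , -0.0522,  0.0022, -0.0528, -0.0714, -0.0675]), 'effort': array([ -0.001 , -38.1667, -36.0185,  -0.0001,   0.0062,   0.0001]), 'tcp_pos': array([0.165 , 0.4984, 0.4039]), 'ee_rot': array([-179.908 ,   -0.0063,  161.6782]), 'ft_force': array([ 0.6127, -0.2772,  0.7188]), 'moment': array([-0.0961, -0.0128, -0.0131]), 'finger_force': 0.0, 'gripper_width': 1.0010666703295565} 0.1547
scene [486.5456   0.     313.8486] [-0.0666 -0.7862  0.4583] [ 0.7585  0.4891 -0.4307]
mount 0.68 [295.0, 233.6] [ 0.5962 -0.3154  0.    ]
press_pad 0.91 [276.5, 201.8] [ 0.6128 -0.2615  0.047 ]
pointer_tip 0.76 [332.6, 242.9] [ 0.5472 -0.4275  0.039 ]
marker_mid 0.62 [335.3, 229.0] [ 0.5663 -0.4214  0.055 ]
latch_pin 0.52 [281.0, 231.7] [ 0.5016 -0.354   0.0605]
latch_pivot 0.72 [285.5, 222.6] [ 0.5318 -0.3416  0.0605]
objective_case 0.69 [317.0, 210.1] [ 0.703  -0.2977  0.    ]
foil_puck 0.78 [240.1, 257.9] [ 0.474  -0.2828  0.    ]
hex_key 0.7 [294.0, 288.3] [ 0.4504 -0.4142  0.    ]
top [454.4915   0.     317.7339] [ 0.4251 -0.3672  0.8997] [ 0.1819 -0.0021 -0.9833]
mount 0.82 [287.3, 198.6] [ 0.6003 -0.308   0.    ]
press_pad 0.66 [262.3, 185.2] [ 0.6187 -0.2634  0.047 ]
pointer_tip 0.55 [347.6, 214.4] [ 0.5587 -0.4256  0.039 ]
marker_mid 0.6 [351.3, 213.5] [ 0.5577 -0.4315  0.055 ]
latch_pin 0.59 [313.0, 244.6] [ 0.5007 -0.3581  0.0605]
latch_pivot 0.6 [299.5, 227.4] [ 0.5334 -0.3338  0.0605]
mirror_face 0.78 [285.9, 193.8] [ 0.6006 -0.3085  0.047 ]
objective_case 0.8 [281.9, 154.5] [ 0.6929 -0.2983  0.    ]
foil_puck 0.72 [278.5, 260.8] [ 0.4762 -0.2888  0.    ]
sample_holder 0.72 [346.6, 270.5] [ 0.4537 -0.4219  0.    ]
hex_key 0.62 [345.2, 270.4] [ 0.454  -0.4192  0.    ]
```

```bash
python3 - <<'E'
import cv2
a=cv2.imread("pics/scene0.png")[120:340,170:440];b=cv2.imread("pics/top0.png")[110:330,210:430]
cv2.imwrite("pics/c1.png",cv2.resize(a,None,fx=2.7,fy=2.7,interpolation=2))
cv2.imwrite("pics/c2.png",cv2.resize(b,None,fx=2.7,fy=2.7,interpolation=2))
E
```

```text
(no output)
```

View pics/c1.png

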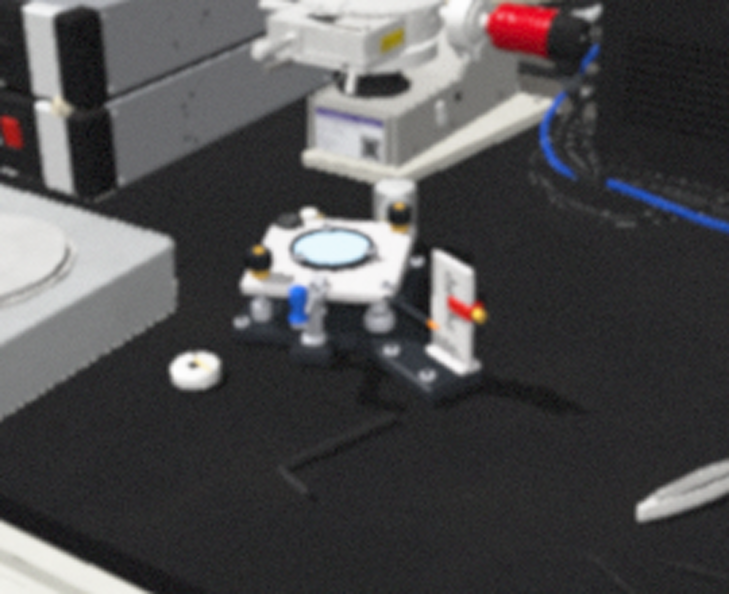

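View pics/c2.png

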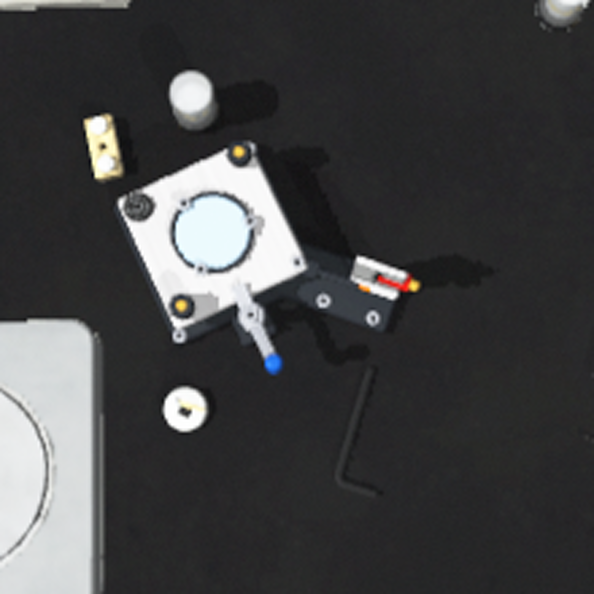

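The crops show the mount with the pad at top crop (137,207) → full-frame px (261,187). The blue pin is at (273,363) → (311,244), the latch is nearly shut, and the red marker is on the scale at scene crop (462,308) → (341,234). Next I'll check the surroundings for the transit.

View pics/scene0.png

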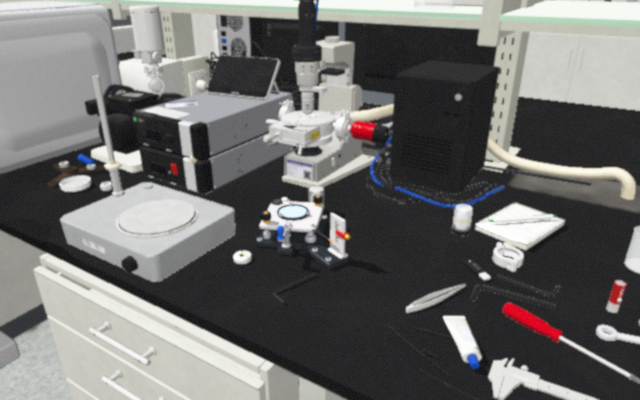

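View pics/top0.png

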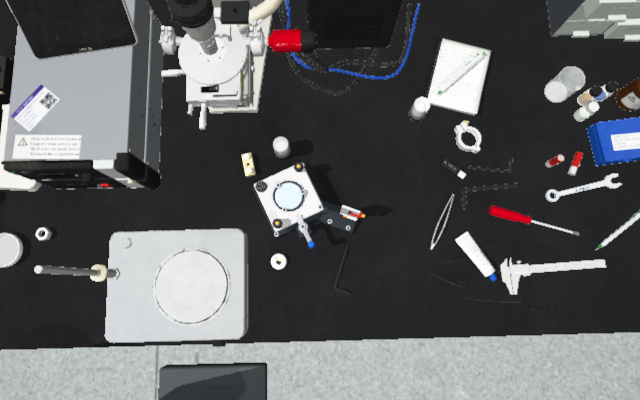

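The scene shows a rod about 0.31 m tall on the hotplate, at around (0.46, 0.01), so I'll pass on the robot side of it, with the fingers shut.

Emit:
{"fn": "arm_command", "kwargs": {
  "increments": "-0.4 -0.4 -0.2 0 1; -0.8 -0.8 -0.4 0 1; -1 -1 -0.5 0 1",
  "force": 60
}}

```text
clock: 1.58
tcp_pos: [0.2292, 0.3701, 0.4562]
ee_rot: [179.9, 0.1, 161.6]
ft_force: [-0.5, 0.4, -0.8]
gripper_width: 0.378
finger_force: 0.0
```

Emit:
{"fn": "arm_command", "kwargs": {
  "increments": "-0.4 -0.4 0 0 1; -0.8 -0.8 0 0 1; -1 -1 0 0 1"
}}

```text
clock: 1.95
tcp_pos: [0.2926, 0.2436, 0.455]
ee_rot: [180.0, 0.0, 161.6]
ft_force: [-0.0, 0.4, 0.3]
gripper_width: -0.002
finger_force: 0.0
```

Emit:
{"fn": "arm_command", "kwargs": {
  "increments": "-0.3 -0.5 0 0 1; -0.6 -1 0 0 1; -0.6 -1 0 0 1"
}}

```text
clock: 2.33
tcp_pos: [0.3181, 0.1288, 0.455]
ee_rot: [180.0, 0.1, 161.2]
ft_force: [-1.0, -0.7, -0.8]
gripper_width: 0.002
finger_force: 0.0
```

Emit:
{"fn": "arm_command", "kwargs": {
  "increments": "-0.3 -0.5 0 0 1; -0.6 -1 0 0 1; -0.6 -1 0 0 1"
}}

```text
clock: 2.7
tcp_pos: [0.3435, 0.0157, 0.4545]
ee_rot: [-180.0, -0.0, 161.3]
ft_force: [-0.1, 0.9, -0.4]
gripper_width: -0.005
finger_force: 0.0
```

Emit:
{"fn": "arm_command", "kwargs": {
  "increments": "-0.3 -0.5 0 0 1; -0.6 -1 0 0 1; -0.6 -1 0 0 1"
}}

```text
clock: 3.08
tcp_pos: [0.3692, -0.097, 0.4541]
ee_rot: [180.0, -0.1, 161.5]
ft_force: [0.3, 0.1, -0.9]
gripper_width: 0.0
finger_force: 0.0
```

Emit:
{"fn": "arm_command", "kwargs": {
  "increments": "-0.4 -0.4 0 0 1; -0.8 -0.8 0 0 1; -1 -1 0 0 1"
}}

```text
clock: 3.45
tcp_pos: [0.4338, -0.2217, 0.4541]
ee_rot: [180.0, -0.0, 161.8]
ft_force: [-0.3, 1.1, 0.3]
gripper_width: -0.0
finger_force: 0.0
```

Emit:
{"fn": "arm_command", "kwargs": {
  "increments": "-0.3 -0.4 0 0.03 1; -0.5 -0.7 0 0.06 1; -0.7 -1 0 0.09 1; -0.7 -1 0 0.115 1; -0.7 -1 0 0.14 1; -0.7 -1 0 0.165 1; -0.7 -1 0 0.19 1; -0.7 -1 0 0.21 1; -0.7 -1 0 0.21 1; -0.7 -1 0 0.21 1"
}}

```text
clock: 4.7
tcp_pos: [0.4679, -0.3377, 0.4547]
ee_rot: [180.0, -0.0, 86.3]
ft_force: [-0.7, 0.5, -0.3]
gripper_width: 0.001
finger_force: 0.0
```

```bash
cat > meas.py <<'E'
from h import *
np.set_printoptions(precision=4,suppress=True)
n="wrist";c=cam(n);im=bot.get_image(n)
o=bot.get_obs();print(o["clock"],o["tcp_pos"],o["ee_rot"],c[1])
cv2.imwrite("pics/w1.png",im)
for t,z in dict(press_pad=.047,pointer_tip=.039,marker_mid=.055,latch_pin=.0605,latch_pivot=.0605,mirror_face=.047,mount=0,foil_puck=0).items():
    r=bot.pinpoint(n,t)
    if r: print(t,round(r[0]["score"],2),r[0]["centre"],atz(c,r[0]["centre"],z))
E
python3 meas.py
```

```text
4.75 [ 0.4677 -0.338   0.4547] [179.9924  -0.0146  86.2716] [ 0.4722 -0.2573  0.4236]
press_pad 0.76 [432.9, 100.3] [ 0.6181 -0.2584  0.047 ]
pointer_tip 0.75 [376.7, 216.6] [ 0.5488 -0.415   0.039 ]
marker_mid 0.44 [384.1, 229.0] [ 0.5561 -0.4282  0.055 ]
latch_pin 0.73 [344.5, 183.0] [ 0.5017 -0.3552  0.0605]
latch_pivot 0.7 [368.8, 168.8] [ 0.5342 -0.3381  0.0605]
mirror_face 0.8 [411.3, 148.5] [ 0.5932 -0.3173  0.047 ]
foil_puck 0.75 [319.6, 128.6] [ 0.4732 -0.2869  0.    ]
```

View pics/w1.png

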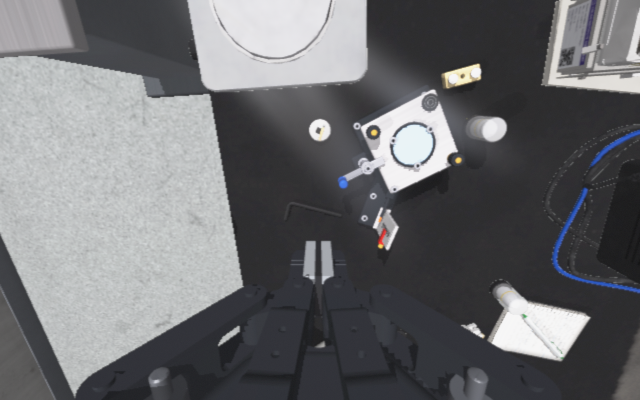

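The wrist view shows the pad at px (430,102), the mirror at (412,146), the pin at (343,183), the latch post at (367,168) and the marker at (383,237). I'll fit the mount pose jointly from all three cameras.

```bash
cat > fit.py <<'E'
from h import *
from scipy.optimize import least_squares
np.set_printoptions(precision=4,suppress=True)
C={n:cam(n) for n in("scene","top","wrist")}
ob={}
for n in C:
    bot.get_image(n)
    for t in("press_pad","pointer_tip","mirror_face","latch_pin","latch_pivot","marker_mid"):
        L=[r["centre"] for r in bot.pinpoint(n,t)[:1] if r["score"]>.35]
        m=bot.regions_of(n,t) if t in("press_pad","mirror_face") else []
        if m and m[0]["score"]>.4:
            ys,xs=np.nonzero(m[0]["mask"]);L.append([xs.mean(),ys.mean()])
        if L: ob[n,t]=L
def model(p):
    x,y,w,phi,px,py,mx,my,mz=p;c,s=np.cos(w),np.sin(w);T=lambda X:np.array([x+c*X[0]-s*X[1],y+s*X[0]+c*X[1],X[2]])
    return dict(press_pad=T([-.056,0,.047]),pointer_tip=T([.119,0,.039]),mirror_face=T([0,0,.047]),
     latch_pivot=np.array([px,py,.0605]),latch_pin=np.array([px+.038*np.cos(phi),py+.038*np.sin(phi),.0605]),marker_mid=np.array([mx,my,mz]))
def res(p):
    M=model(p);return np.concatenate([(proj(C[n],M[t])-u) for (n,t),L in ob.items() for u in L])
f=least_squares(res,[.6,-.309,np.radians(-110),np.radians(-144),.533,-.336,.557,-.43,.055],loss="soft_l1",f_scale=1.5,x_scale=[.1]*2+[1]*2+[.1]*5)
print(f.x,np.degrees(f.x[2:4]));M=model(f.x)
w=f.x[2];Rm=np.array([[np.cos(w),np.sin(w)],[-np.sin(w),np.cos(w)]])
for t in M: print(t,M[t],"mount",Rm@(M[t][:2]-f.x[:2]))
for (n,t),L in ob.items(): print(n,t,[(np.round(np.array(u)-proj(C[n],M[t]),1)).tolist() for u in L])
E
python3 fit.py
```

```text
[ 0.5946 -0.3137 -1.9683 -2.7353  0.5354 -0.3367  0.5131 -0.3393  0.246 ] [-112.7764 -156.7227]
press_pad [ 0.6163 -0.2621  0.047 ] mount [-0.056 -0.   ]
pointer_tip [ 0.5485 -0.4234  0.039 ] mount [0.119 0.   ]
mirror_face [ 0.5946 -0.3137  0.047 ] mount [0. 0.]
latch_pivot [ 0.5354 -0.3367  0.0605] mount [ 0.0441 -0.0457]
latch_pin [ 0.5005 -0.3517  0.0605] mount [ 0.0715 -0.0721]
marker_mid [ 0.5131 -0.3393  0.246 ] mount [ 0.0551 -0.0652]
scene press_pad [[-3.6, -1.3], [16.3, 14.7]]
scene pointer_tip [[1.6, 1.7]]
scene mirror_face [[0.7, -0.2], [0.4, 4.4]]
scene latch_pin [[0.5, 1.2]]
scene latch_pivot [[-2.2, -1.4]]
top press_pad [[39.0, -17.3]]
wrist press_pad [[1.6, -3.9], [-20.3, 39.8]]
wrist pointer_tip [[0.5, -3.3]]
wrist mirror_face [[-0.2, -0.8], [-1.6, -2.7]]
wrist latch_pin [[1.4, -1.4]]
wrist latch_pivot [[-0.7, 4.0]]
wrist marker_mid [[0.0, 0.0]]
```

```bash
python3 - <<'E'
s=open("fit.py").read()
i=s.index("for n in C:");j=s.index("def model")
new='''W0=open("obs0.txt").read().split("\\n")
for l in W0:
    a=l.split()
    if len(a)==4: ob.setdefault((a[0],a[1]),[]).append([float(a[2]),float(a[3])])
for n in("scene","wrist"):
    bot.get_image(n)
    for t in("press_pad","pointer_tip","mirror_face","latch_pin","latch_pivot","marker_mid"):
        for r in bot.pinpoint(n,t)[:1]:
            if r["score"]>.35: ob.setdefault((n,t),[]).append(r["centre"])
'''
open("fit.py","w").write(s[:i]+new+s[j:])
open("obs0.txt","w").write('''scene press_pad 276.5 201.8
scene pointer_tip 332.6 242.9
scene marker_mid 335.3 229.0
scene latch_pin 281 231.7
scene latch_pivot 285.5 222.6
top press_pad 262.3 185.2
top press_pad 260.7 186.7
top pointer_tip 347.6 214.4
top marker_mid 351.3 213.5
top latch_pin 313 244.6
top latch_pivot 299.5 227.4
top mirror_face 285.9 193.8
top mirror_face 288.7 195.7
wrist press_pad 432.9 100.3
wrist press_pad 430 102
wrist pointer_tip 376.7 216.6
wrist marker_mid 384.1 229
wrist latch_pin 344.5 183
wrist latch_pivot 368.8 168.8
wrist mirror_face 411.3 148.5
wrist mirror_face 412.5 146
''')
import cv2
a=cv2.imread("pics/w1.png")[80:260,330:480]
cv2.imwrite("pics/w1c.png",cv2.resize(a,None,fx=3.3,fy=3.3,interpolation=2))
b=cv2.imread("pics/scene0.png")[205:265,290:370]
cv2.imwrite("pics/s0c.png",cv2.resize(b,None,fx=8,fy=8,interpolation=2))
E
python3 fit.py
```

```text
[ 0.5951 -0.3135 -1.9542 -2.6698  0.5337 -0.3389  0.5569 -0.4277  0.0596] [-111.9673 -152.9655]
press_pad [ 0.616  -0.2615  0.047 ] mount [-0.056  0.   ]
pointer_tip [ 0.5506 -0.4238  0.039 ] mount [0.119 0.   ]
mirror_face [ 0.5951 -0.3135  0.047 ] mount [0. 0.]
latch_pivot [ 0.5337 -0.3389  0.0605] mount [ 0.0465 -0.0475]
latch_pin [ 0.4998 -0.3562  0.0605] mount [ 0.0752 -0.0724]
marker_mid [ 0.5569 -0.4277  0.0596] mount [0.1202 0.0073]
scene press_pad [[-1.0, 0.6], [2.5, -0.5]]
scene pointer_tip [[0.8, 1.5], [0.8, 0.1]]
scene marker_mid [[-0.4, -0.8], [0.5, 0.3]]
scene latch_pin [[-0.4, -0.8], [-0.5, -0.3]]
scene latch_pivot [[0.7, 0.8], [-2.2, -2.2]]
top press_pad [[1.0, -1.4], [-0.6, 0.1]]
top pointer_tip [[0.7, -4.2]]
top marker_mid [[1.9, -0.1]]
top latch_pin [[1.0, -0.5]]
top latch_pivot [[-2.7, 0.2]]
top mirror_face [[-2.6, -2.8], [0.2, -0.9]]
wrist press_pad [[1.2, -1.0], [-1.7, 0.7], [-0.3, -2.0]]
wrist pointer_tip [[-2.1, -4.3], [-0.0, -2.3]]
wrist marker_mid [[-2.2, 0.3], [1.3, -1.8]]
wrist latch_pin [[0.7, 0.4], [0.1, -0.9]]
wrist latch_pivot [[-0.3, 0.7], [-0.3, 3.0]]
wrist mirror_face [[-2.3, 4.6], [-1.1, 2.1], [0.4, 0.4]]
scene mirror_face [[-1.2, -1.6]]
```

View pics/w1c.png

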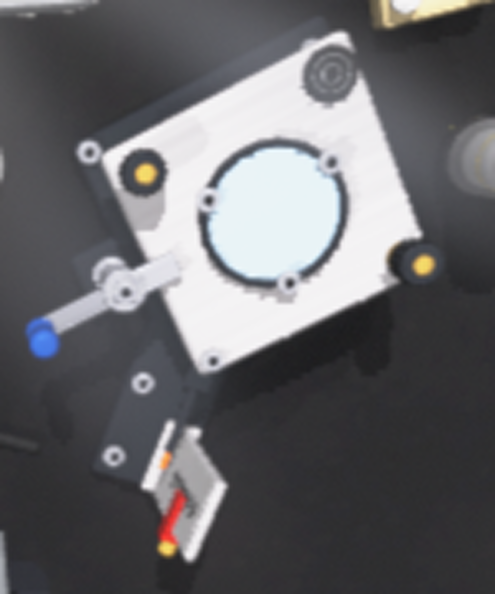

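View pics/s0c.png

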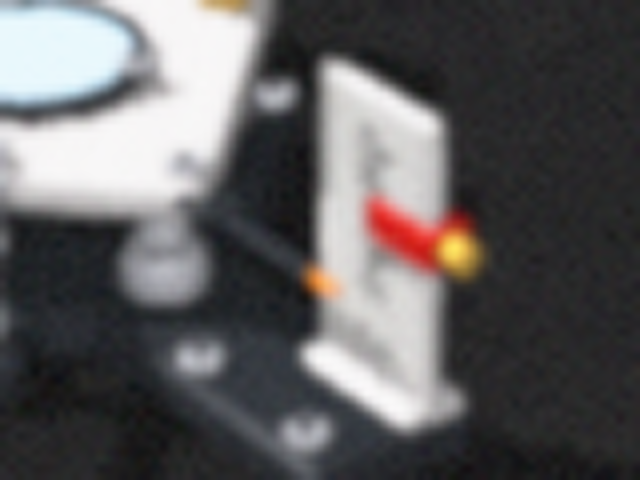

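The wrist crop puts the pad at (430.0,102.4) and the mirror at (413,144.2). In the scene crop, the marker's inner end is at px (336.3,232.1), the pointer tip at (332.3,241.4), and the scale top above the marker at about (336,215). From these I'll get the marker height relative to the scale top and the pointer.

```bash
cat > rel.py <<'E'
from h import *
c=cam("scene");w=np.radians(-111.5);o=np.array([.5965,-.3125])
def T(x,y,z): return np.array([o[0]+np.cos(w)*x-np.sin(w)*y,o[1]+np.sin(w)*x+np.cos(w)*y,z])
if __name__=="__main__":
    for y in(0,.004,.008):
        print(y,[proj(c,T(.120,y,z)).round(1).tolist() for z in(.039,.048,.055,.063,.084)],proj(c,T(.103,y,.084)).round(1),proj(c,T(.145,y,.084)).round(1))
    for th in(0,.1,.15,.2):print(th,proj(c,T(.119*np.cos(th)-.013*np.sin(th),0,.026+.013*np.cos(th)+.119*np.sin(th))).round(1))
    for x,y,z,n in((-.056,0,.047,"pad"),(0,0,.047,"mir"),(0,.058,.063,"k+"),(0,-.058,.063,"k-")):
        print(n,proj(cam("wrist"),T(x,y,z)).round(1),proj(cam("top"),T(x,y,z)).round(1),T(x,y,z).round(4))
E
python3 rel.py
```

```text
0 [[332.5, 241.0], [332.5, 236.4], [332.6, 232.8], [332.6, 228.6], [332.8, 217.5]] [326.6 213.8] [342.2 223.2]
0.004 [[334.3, 240.3], [334.4, 235.7], [334.5, 232.1], [334.5, 227.9], [334.7, 216.9]] [328.4 213.1] [344.1 222.6]
0.008 [[336.2, 239.6], [336.3, 235.0], [336.3, 231.4], [336.4, 227.2], [336.5, 216.2]] [330.3 212.5] [346.  221.9]
0 [332.1 240.8]
0.1 [331.5 234.3]
0.15 [331.  230.9]
0.2 [330.5 227.6]
pad [432.5 100.3] [260.7 186.1] [ 0.617  -0.2604  0.047 ]
mir [414.7 143.1] [288.  195.8] [ 0.5965 -0.3125  0.047 ]
k+ [460.2 158.3] [298.2 166.1] [ 0.6505 -0.3338  0.063 ]
k- [376.1 130.5] [276.4 223. ] [ 0.5425 -0.2912  0.063 ]
```

```bash
cat > seg.py <<'E'
from rel import *
def avg(n=4): return np.mean([bot.get_image("scene").astype(float) for _ in range(n)],0)
def redor(a):
    b,g,r=a[...,0],a[...,1],a[...,2]
    red=np.clip((r-g-30)/120,0,1)*(g-b<60)
    org=np.clip((r-b-40)/120,0,1)*(g-b>=25)*(r-g>25)
    return red,org
if __name__=="__main__":
    a=avg();np.save("avg0.npy",a);np.set_printoptions(linewidth=200)
    for v in (a[225:246,328:350,2]-a[225:246,328:350,1],a[225:246,328:350,1]-a[225:246,328:350,0]): print(v.round().astype(int))
E
python3 seg.py
```

```text
[[  2   0   0   1   1   1   0   1   0   0   0   1   0   1   1   2   1   0   1   0   0   0]
 [  0   1   0   0   0   0   0   0   1   1   1   0   0   2   1   2   0   2   0   2   0   0]
 [  2   0   0   0  -1   0   2   2   1   2   1   0   0   1   1   2   2   2   1   1  -1   0]
 [  0   2  -1   1   2   1   2   6  13  12   5   2   1   2   1   1   1   1  -1  -1   0   0]
 [  0   0   1   0   2   1   5  22  54  60  33  13   4   2   2   3   2   2   0   0   0   1]
 [ -1   0   1   2   0   2  10  45 111 123  86  48  22   8   4   2   3   7  16  15   4   1]
 [  0   1   1   0   0   0  11  53 129 165 146 108  70  38  17   8  13  34  56  56  31   7]
 [  0   1   0   0   1   0  10  50 121 176 178 160 136 100  64  39  44  78 106 105  72  24]
 [  1   0   3   1   0   2   8  42 104 156 176 180 178 160 129 103 107 120 114 106  81  35]
 [  0   1   1   2   1   1   5  24  69 124 156 170 180 178 170 161 145 108  79  76  59  32]
 [  0   2   3   2   2   2   3   8  32  77 115 142 164 175 180 174 124  68  37  44  51  30]
 [  0   2   2   2   2   2   2   3   8  26  54  89 131 157 167 154  99  56  29  35  44  31]
 [ 11  1
[... 2023 characters left out ...]
0   0   2   1   3   2   3   2   2   2  10  41  70  75  64  40]
 [ 44  62  45  24  10   3   1   1   1   0   1   2   1   1   1   1   0   6  30  45  40  21]
 [ 39  72  71  47  22   6   3   2   2   1   2   2   2   0   0   1   0   0   5  12  10   2]
 [ 17  35  44  41  20   8   3   3   2   2   2   2   2   1   1   0  -2   0  -1   0  -2  -1]
 [  1   5  12  12   8   4   3   2   2   2   1   2   1   1   1   0   0   0   0  -3  -1  -3]
 [ -3   0   3   4   4   3   2   2   2   2   1   2   1   0   0   0   0  -2  -2  -1  -2  -2]
 [ -4  -1   0   2   2   2   2   2   4   2   2   0   1   0   0   0   0  -1   0  -2  -2  -2]
 [ -3  -1   0   0   1   2   2   2   2   2   2   1   1   1   2   0   0   0  -1  -2   0  -2]]
```

Emit:
{"fn": "arm_command", "kwargs": {
  "increments": "-0.22 0.12 0.5 0.025 1; -0.43 0.23 1 0.045 1; -0.43 0.23 1 0.045 1"
}}

```text
clock: 7.78
tcp_pos: [0.4867, -0.384, 0.3488]
ee_rot: [-179.5, -0.2, 69.8]
ft_force: [-0.1, -0.2, -0.8]
gripper_width: -0.001
finger_force: 0.0
```

Emit:
{"fn": "arm_command", "kwargs": {
  "increments": "0 0 0.5 0 1; 0 0 0.9 0 1; 0 0 1 0 1; 0 0 1 0 1"
}}

```text
clock: 8.28
tcp_pos: [0.4874, -0.3835, 0.2567]
ee_rot: [179.9, 0.0, 69.9]
ft_force: [0.2, -0.1, -0.1]
gripper_width: 0.004
finger_force: 0.0
```

```bash
sed -i 's/w1.png/w2.png/' meas.py; python3 meas.py; python3 - <<'E'
import cv2
cv2.imwrite("pics/w2c.png",cv2.imread("pics/w2.png"))
E
```

```text
8.325 [ 0.4876 -0.3837  0.2576] [179.7898   0.0741  69.9226] [ 0.5141 -0.3079  0.2255]
pointer_tip 0.77 [415.5, 241.3] [ 0.5496 -0.4206  0.039 ]
marker_mid 0.6 [437.9, 257.3] [ 0.5581 -0.4281  0.055 ]
latch_pin 0.73 [435.2, 254.8] [ 0.5554 -0.4218  0.0605]
latch_pivot 0.79 [368.6, 148.6] [ 0.5344 -0.3398  0.0605]
mirror_face 0.96 [450.9, 65.7] [ 0.5946 -0.3132  0.047 ]
mount 0.64 [420.9, 70.8] [ 0.5944 -0.3104  0.    ]
foil_puck 0.96 [255.7, 101.8] [ 0.4719 -0.2883  0.    ]
```

View pics/w2.png

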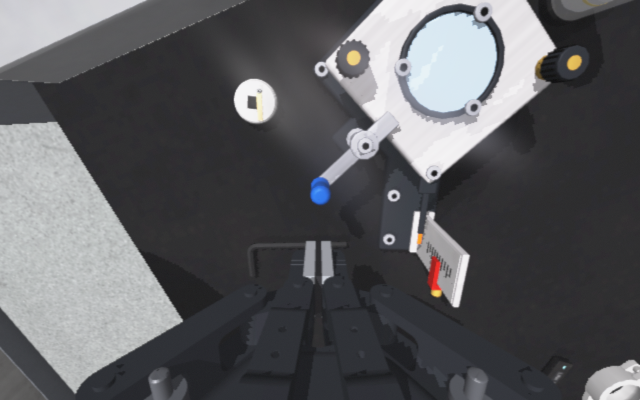

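The wrist view shows the pin top at px (320,193), the post screw at (366,147), and the shut fingertips at (319,245), clear of everything. Next I'll work out where the pin is.

```bash
python3 - <<'E'
from h import *
c=cam("wrist")
for u,z in(((320,194),.072),((366,147),.06),((353,58),.063),((573,63),.063),((452,60),.047),((319,185),.049)): print(u,atz(c,u,z).round(4))
E
```

```text
(320, 194) [ 0.4991 -0.352   0.072 ]
(366, 147) [ 0.5326 -0.338   0.06  ]
(353, 58) [ 0.5394 -0.2915  0.063 ]
(573, 63) [ 0.6461 -0.3332  0.063 ]
(452, 60) [ 0.5946 -0.3103  0.047 ]
(319, 185) [ 0.4983 -0.3527  0.049 ]
```

```bash
python3 - <<'E'
from h import *
a=np.radians(69.9);X=np.array([np.cos(a),np.sin(a)]);Y=np.array([np.sin(a),-np.cos(a)])
pv=np.array([.533,-.3385]);c=np.array([.4876,-.3837])
for d in np.arange(0,91,9):
    f=np.radians(-157-d);p=pv+.038*np.array([np.cos(f),np.sin(f)])-.017*X-.001*Y-c
    print(d,(p@X*10).round(3),(p@Y*10).round(3),(c+X*(p@X)+Y*(p@Y)).round(3))
E
```

```text
0 0.151 -0.016 [ 0.491 -0.369]
9 0.197 -0.054 [ 0.489 -0.363]
18 0.249 -0.083 [ 0.488 -0.357]
27 0.305 -0.104 [ 0.488 -0.351]
36 0.364 -0.116 [ 0.489 -0.346]
45 0.423 -0.119 [ 0.491 -0.34 ]
54 0.482 -0.112 [ 0.494 -0.335]
63 0.54 -0.096 [ 0.497 -0.33 ]
72 0.594 -0.072 [ 0.501 -0.325]
81 0.644 -0.039 [ 0.506 -0.322]
90 0.688 0.001 [ 0.511 -0.319]
```

Emit:
{"fn": "arm_command", "kwargs": {
  "increments": "0 0 0.15 0 1; 0 0 0.3 0 1; 0 0 0.3 0 1"
}}

```text
clock: 9.1
tcp_pos: [0.4866, -0.383, 0.2218]
ee_rot: [-179.7, -0.1, 69.9]
ft_force: [-0.0, -0.0, 0.2]
gripper_width: -0.001
finger_force: 0.0
```

Emit:
{"fn": "arm_command", "kwargs": {
  "increments": "0 0 -0.05 0 1; 0.08 -0.01 -0.05 0 1; 0.15 -0.02 -0.05 0 1; 0.2 -0.05 -0.05 0 1; 0.25 -0.08 -0.05 0 1; 0.3 -0.1 -0.05 0 1; 0.36 -0.12 -0.05 0 1; 0.39 -0.12 -0.05 0 1; 0.42 -0.12 -0.05 0 1; 0.45 -0.12 -0.05 0 1; 0.48 -0.11 -0.05 0 1; 0.48 -0.11 -0.05 0 1"
}}

```text
clock: 10.6
tcp_pos: [0.4936, -0.3344, 0.2297]
ee_rot: [180.0, -0.0, 69.9]
ft_force: [0.7, -0.3, -0.2]
gripper_width: -0.002
finger_force: 0.0
```

```bash
python3 - <<'E'
from h import *
for n in("wrist","scene"):
    c=cam(n);im=bot.get_image(n).astype(int);m=((im[...,0]-im[...,2]>80)&(im[...,0]-im[...,1]>50)).astype(np.uint8)
    N,l,st,ce=cv2.connectedComponentsWithStats(m)
    for k in range(1,N):
        if st[k,4]>15:
            X=atz(c,ce[k],.062)
            if abs(X[0]-.5)<.08 and abs(X[1]+.33)<.08: print(n,st[k],ce[k].round(1),X.round(4),np.degrees(np.arctan2(X[1]+.3385,X[0]-.533)).round(1))
E
```

```text
wrist [313 214  22  35 633] [323.  231.1] [ 0.5014 -0.3181  0.062 ] 147.2
```

Emit:
{"fn": "arm_command", "kwargs": {
  "increments": "0.03 0.01 0 0 1; 0.06 0.02 0 0 1; 0.09 0.03 0 0 1; 0.115 0.04 0 0 1; 0.14 0.055 0 0 1; 0.165 0.07 0 0 1; 0.18 0.09 0 0 1; 0.19 0.1 0 0 1; 0.19 0.1 0 0 1; 0.19 0.1 0 0 1"
}}

```text
clock: 11.95
tcp_pos: [0.509, -0.3205, 0.2296]
ee_rot: [-180.0, 0.0, 69.9]
ft_force: [-3.9, -2.2, -0.1]
gripper_width: -0.003
finger_force: 1.9
```

```bash
cat > pin.py <<'E'
from h import *
n="wrist"
c=cam(n);im=bot.get_image(n).astype(int);m=((im[...,0]-im[...,2]>80)&(im[...,0]-im[...,1]>50)).astype(np.uint8)
N,l,st,ce=cv2.connectedComponentsWithStats(m)
for k in range(1,N):
    if st[k,4]>15:
        X=atz(c,ce[k],.062)
        if abs(X[0]-.5)<.08 and abs(X[1]+.33)<.08: print(n,st[k],ce[k].round(1),X.round(4),np.degrees(np.arctan2(X[1]+.3385,X[0]-.533)).round(1))
E
python3 pin.py
```

```text
wrist [312 214  22  35 632] [321.9 231.5] [ 0.5161 -0.3044  0.062 ] 116.3
```

Emit:
{"fn": "arm_command", "kwargs": {
  "increments": "0.01 0.01 0 0 1; 0.02 0.015 0 0 1; 0.03 0.02 0 0 1; 0.03 0.02 0 0 1"
}}

```text
clock: 12.5
tcp_pos: [0.5107, -0.3197, 0.2295]
ee_rot: [-179.8, 0.2, 69.8]
ft_force: [-11.8, -9.7, 2.0]
gripper_width: -0.002
finger_force: 6.6
```

```bash
python3 pin.py
```

```text
wrist [310 215  23  35 634] [320.8 232.5] [ 0.5164 -0.3042  0.062 ] 115.8
```

Emit:
{"fn": "arm_command", "kwargs": {
  "increments": "-0.05 0 0 0 1; -0.1 0 0 0 1; -0.15 0 0 0 1; -0.15 0 -0.3 0 1; -0.15 0 -0.5 0 1; -0.15 0 -0.5 0 1; -0.15 0 -0.5 0 1"
}}

```text
clock: 13.42
tcp_pos: [0.5068, -0.332, 0.2787]
ee_rot: [-179.9, -0.0, 69.9]
ft_force: [-0.7, 0.4, -0.7]
gripper_width: 0.001
finger_force: 0.0
```

Emit:
{"fn": "arm_command", "kwargs": {
  "increments": "0.3 0.2 0 0 1; 0.65 0.45 0 0 1; 0.9 0.65 0 0 1; 1 0.75 0 0 1; 1 0.75 0 0 1; 1 0.75 0 0 1"
}}

```text
clock: 14.18
tcp_pos: [0.611, -0.2649, 0.2793]
ee_rot: [-180.0, 0.0, 69.8]
ft_force: [-0.5, 0.0, -0.1]
gripper_width: 0.004
finger_force: 0.0
```

```bash
python3 - <<'E'
from h import *
c=cam("wrist");o=bot.get_obs();print(o["clock"],o["tcp_pos"],o["ee_rot"],o["ft_force"])
cv2.imwrite("pics/w3.png",bot.get_image("wrist"))
for t,z in(("press_pad",.047),("mirror_face",.047),("pointer_tip",.039),("latch_pin",.0605)):
    for r in bot.pinpoint("wrist",t)[:1]: print(t,r,atz(c,r["centre"],z))
E
```

```text
14.175 [ 0.611026   -0.2649396   0.27930388] [-1.79950912e+02  8.09823551e-03  6.98166678e+01] [-0.4560574   0.01473101 -0.06014162]
press_pad {'centre': [323.3, 208.1], 'score': 0.58} [ 0.61639226 -0.25897996  0.047     ]
latch_pin {'centre': [228.7, 304.1], 'score': 0.45} [ 0.51909557 -0.3047779   0.0605    ]
```

View pics/w3.png

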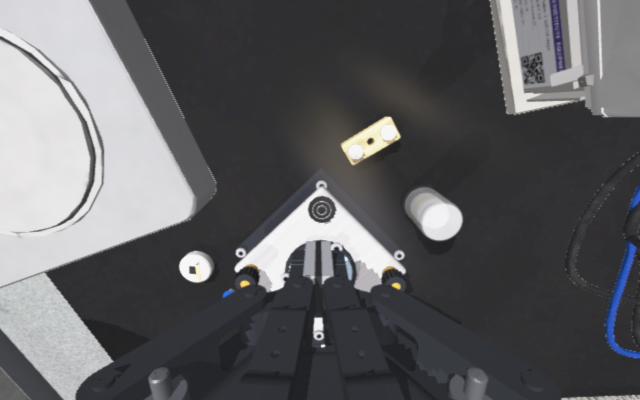

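The wrist view shows the pad at px (321.5,209), dead ahead of the shut fingers. The loose things haven't moved. I'll go above the pad, slightly outward of its centre, and descend.

Emit:
{"fn": "arm_command", "kwargs": {
  "increments": "0.1 0.02 0 0 1; 0.1 0.02 0.15 0 1; 0.1 0.02 0.3 0 1; 0.1 0.02 0.42 0 1; 0.1 0.02 0.5 0 1; 0.1 0.02 0.5 0 1; 0.1 0.02 0.5 0 1"
}}

```text
clock: 15.3
tcp_pos: [0.6172, -0.2555, 0.2303]
ee_rot: [179.9, -0.0, 69.9]
ft_force: [-0.1, 0.5, -0.3]
gripper_width: -0.001
finger_force: 0.0
```

Emit:
{"fn": "arm_command", "kwargs": {
  "increments": "0 0 0.02 0 1; 0 0 0.04 0 1; 0 0 0.06 0 1; 0 0 0.06 0 1"
}}

```text
clock: 15.8
tcp_pos: [0.617, -0.2554, 0.2234]
ee_rot: [-180.0, -0.0, 69.9]
ft_force: [0.2, -0.8, 0.6]
gripper_width: 0.002
finger_force: 0.0
```

```bash
cat > tip.py <<'E'
from seg import *
def ends(a):
    b,g,r=a[...,0],a[...,1],a[...,2]
    rg=r-g;gb=g-b
    sub=(slice(222,246),slice(322,336))
    m=np.clip(gb[sub]-15,0,None)*(rg[sub]>10);ys,xs=np.mgrid[222:246,322:336]
    print("orange centroid",(m*xs).sum()/m.sum(),(m*ys).sum()/m.sum(),m.sum())
    print("orange rows",[(int(y),int(m[y-222].sum())) for y in range(222,246) if m[y-222].sum()>8],"cols",[(int(x),int(m[:,x-322].sum())) for x in range(322,336) if m[:,x-322].sum()>8])
    k=np.where(gb[225:240,336:340]<20,np.clip(rg[225:240,336:340]-20,0,None),0);print("red rows c336",((k[:,0]*np.arange(225,240)).sum()/k[:,0].sum()).round(2))
ends(avg(2));o=bot.get_obs();print(o["clock"],o["tcp_pos"],o["ft_force"].round(1))
E
python3 tip.py; python3 -c "
from seg import *
print('was');a=np.load('avg0.npy');np.save('x.npy',a)
import re
exec(re.sub(r'(?s)^from seg.*?\n','',open('tip.py').read()).split('ends(avg')[0]);ends(a)"
```

```text
orange centroid 329.67158671586714 239.93357933579335 135.5
orange rows [(239, 35), (240, 73), (241, 26)] cols [(328, 14), (329, 45), (330, 48), (331, 26)]
red rows c336 231.81
15.9 [ 0.61710448 -0.25537719  0.22368198] [-0.1  0.6  0.3]
was
orange centroid 329.5531780994336 239.7954688483323 397.25
orange rows [(238, 24), (239, 115), (240, 176), (241, 82)] cols [(328, 65), (329, 138), (330, 114), (331, 67), (332, 12)]
red rows c336 231.63
```

Emit:
{"fn": "arm_command", "kwargs": {
  "increments": "0 0 0.01 0 1; 0 0 0.02 0 1; 0 0 0.03 0 1; 0 0 0.04 0 1; 0 0 0.04 0 1"
}}

```text
clock: 16.52
tcp_pos: [0.6171, -0.2553, 0.2202]
ee_rot: [180.0, -0.0, 69.9]
ft_force: [-2.5, 1.3, 4.1]
gripper_width: -0.002
finger_force: 2.2
```

Emit:
{"fn": "arm_command", "kwargs": {
  "increments": "0 0 0.005 0 1; 0 0 0.01 0 1; 0 0 0.015 0 1; 0 0 0.02 0 1; 0 0 0.02 0 1"
}}

```text
clock: 17.15
tcp_pos: [0.6173, -0.2549, 0.2185]
ee_rot: [180.0, -0.1, 69.9]
ft_force: [-2.5, 3.4, 6.6]
gripper_width: -0.001
finger_force: 3.4
```

```bash
python3 tip.py
```

```text
orange centroid 329.530701754386 237.77631578947367 114.0
orange rows [(237, 36), (238, 66), (239, 11)] cols [(328, 15), (329, 43), (330, 36), (331, 19)]
red rows c336 231.78
17.25 [ 0.61731227 -0.25492514  0.21849049] [-2.9  3.8  6.5]
```

Emit:
{"fn": "arm_command", "kwargs": {
  "increments": "0 0 0.005 0 1; 0 0 0.01 0 1; 0 0 0.015 0 1; 0 0 0.02 0 1; 0 0 0.025 0 1; 0 0 0.03 0 1; 0 0 0.035 0 1; 0 0 0.04 0 1; 0 0 0.04 0 1"
}}

```text
clock: 18.38
tcp_pos: [0.6176, -0.2543, 0.2152]
ee_rot: [179.9, -0.1, 69.9]
ft_force: [-3.5, 8.1, 10.6]
gripper_width: -0.0
finger_force: 5.3
```

```bash
python3 tip.py; python3 - <<'E'
from h import *
for t in("marker_mid","pointer_tip"): print(t,bot.pinpoint("scene",t)[:1])
im=bot.get_image("scene")[205:265,290:370];cv2.imwrite("pics/s1c.png",cv2.resize(im,None,fx=8,fy=8,interpolation=2))
E
```

```text
orange centroid 329.21011673151753 234.17509727626458 128.5
orange rows [(233, 18), (234, 69), (235, 41)] cols [(328, 37), (329, 43), (330, 32), (331, 16)]
red rows c336 231.74
18.475 [ 0.61759405 -0.25429634  0.2151736 ] [-2.6  7.3 10.1]
marker_mid [{'centre': [332.9, 232.5], 'score': 0.55}]
pointer_tip [{'centre': [331.1, 234.7], 'score': 0.65}]
```

View pics/s1c.png

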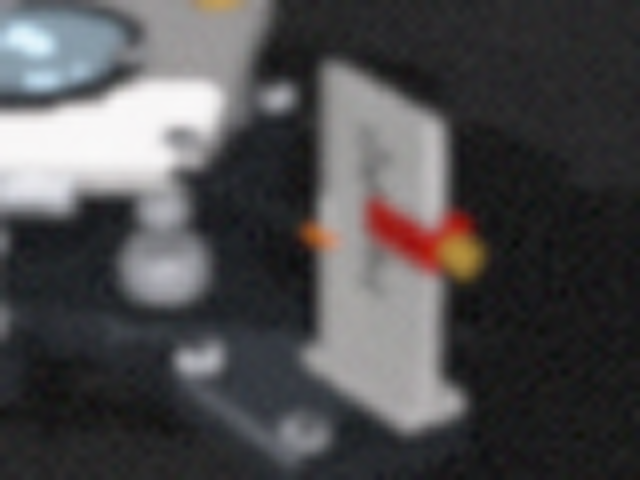

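Crop: pointer tip at zoomed (335,240), still a little under the marker's inner end at (368,217), which hasn't moved. It has about 6 mm left to rise.

Emit:
{"fn": "arm_command", "kwargs": {
  "increments": "0 0 0.004 0 1; 0 0 0.008 0 1; 0 0 0.012 0 1; 0 0 0.016 0 1; 0 0 0.02 0 1; 0 0 0.024 0 1; 0 0 0.027 0 1; 0 0 0.027 0 1"
}}

```text
clock: 19.62
tcp_pos: [0.6178, -0.2539, 0.2129]
ee_rot: [179.9, -0.2, 70.0]
ft_force: [-3.6, 9.2, 11.6]
gripper_width: -0.001
finger_force: 6.4
```

```bash
python3 tip.py
```

```text
orange centroid 328.68639053254435 231.5680473372781 84.5
orange rows [(231, 30), (232, 48)] cols [(328, 39), (329, 28), (330, 13)]
red rows c336 231.8
19.725 [ 0.61775694 -0.25392975  0.21285475] [-2.7  9.  12.4]
```

Emit:
{"fn": "arm_command", "kwargs": {
  "increments": "0 0 0.003 0 1; 0 0 0.006 0 1; 0 0 0.006 0 1; 0 0 0.006 0 1"
}}

```text
clock: 20.23
tcp_pos: [0.6178, -0.2539, 0.2124]
ee_rot: [179.9, -0.2, 70.0]
ft_force: [-3.5, 10.6, 11.3]
gripper_width: 0.003
finger_force: 6.7
```

```bash
python3 tip.py;python3 - <<'E'
from h import *
im=bot.get_image("scene")[205:265,290:370];cv2.imwrite("pics/s2c.png",cv2.resize(im,None,fx=8,fy=8,interpolation=2))
E
```

```text
orange centroid 328.6514285714286 231.02857142857144 87.5
orange rows [(230, 17), (231, 50), (232, 20)] cols [(328, 36), (329, 28), (330, 17)]
red rows c336 231.77
20.325 [ 0.61779534 -0.25384803  0.21234435] [-3.7  9.8 12. ]
```

View pics/s2c.png

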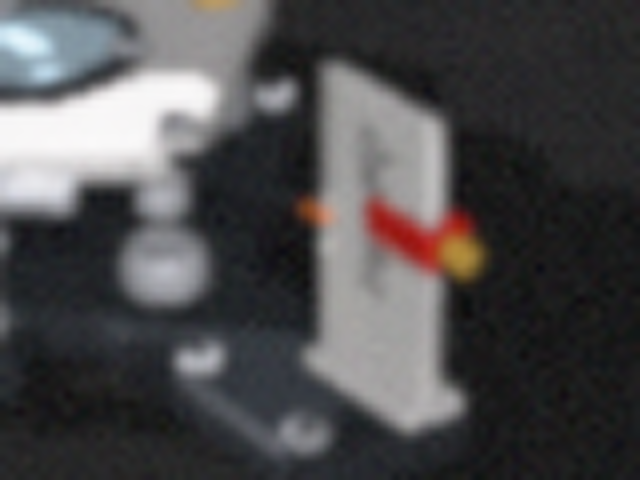

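The pointer tip at zoomed (328,213) is level with the marker end at (368,217). I'll hold about a second, then ease up.

Emit:
{"fn": "arm_command", "kwargs": {
  "increments": "0 0 0 0 1; 0 0 0 0 1; 0 0 0 0 1; 0 0 0 0 1; 0 0 0 0 1; 0 0 0 0 1; 0 0 0 0 1; 0 0 0 0 1; 0 0 0 0 1"
}}

```text
clock: 21.5
tcp_pos: [0.6178, -0.2539, 0.2124]
ee_rot: [179.9, -0.2, 70.0]
ft_force: [-3.7, 9.0, 13.4]
gripper_width: 0.002
finger_force: 6.7
```

Emit:
{"fn": "arm_command", "kwargs": {
  "increments": "0 0 -0.004 0 1; 0 0 -0.008 0 1; 0 0 -0.012 0 1; 0 0 -0.016 0 1; 0 0 -0.02 0 1; 0 0 -0.024 0 1; 0 0 -0.028 0 1; 0 0 -0.032 0 1; 0 0 -0.036 0 1; 0 0 -0.04 0 1; 0 0 -0.044 0 1; 0 0 -0.048 0 1; 0 0 -0.052 0 1; 0 0 -0.056 0 1; 0 0 -0.06 0 1; 0 0 -0.064 0 1; 0 0 -0.068 0 1; 0 0 -0.072 0 1; 0 0 -0.076 0 1; 0 0 -0.08 0 1"
}}

```text
clock: 24.0
tcp_pos: [0.6172, -0.2551, 0.2191]
ee_rot: [180.0, -0.0, 69.9]
ft_force: [-2.5, 2.7, 5.7]
gripper_width: -0.004
finger_force: 3.0
```

Emit:
{"fn": "arm_command", "kwargs": {
  "increments": "0 0 -0.004 0 1; 0 0 -0.008 0 1; 0 0 -0.012 0 1; 0 0 -0.016 0 1; 0 0 -0.02 0 1; 0 0 -0.024 0 1; 0 0 -0.028 0 1; 0 0 -0.032 0 1; 0 0 -0.036 0 1; 0 0 -0.04 0 1; 0 0 -0.044 0 1; 0 0 -0.048 0 1; 0 0 -0.052 0 1; 0 0 -0.056 0 1; 0 0 -0.06 0 1; 0 0 -0.064 0 1; 0 0 -0.068 0 1; 0 0 -0.072 0 1; 0 0 -0.076 0 1; 0 0 -0.08 0 1"
}}

```text
clock: 26.5
tcp_pos: [0.6171, -0.2554, 0.2264]
ee_rot: [180.0, -0.0, 69.9]
ft_force: [0.1, 0.1, -1.2]
gripper_width: 0.002
finger_force: 0.0
```

```bash
python3 tip.py
```

```text
orange centroid 329.62264150943395 239.9056603773585 132.5
orange rows [(239, 35), (240, 75), (241, 22)] cols [(328, 15), (329, 46), (330, 43), (331, 26)]
red rows c336 231.77
26.6 [ 0.6171006  -0.2554018   0.22645142] [-0.  -0.5 -0.6]
```

The plate is back at rest and the force is zero. I'll retreat, check the latch, and hand in.

Emit:
{"fn": "arm_command", "kwargs": {
  "increments": "0 0 -0.2 0 1; 0 0 -0.5 0 1; 0 0 -0.9 0 1; 0 0 -1 0 1; 0 0 -1 0 1"
}}

```text
clock: 27.22
tcp_pos: [0.6171, -0.2554, 0.3275]
ee_rot: [179.9, 0.0, 69.9]
ft_force: [-0.0, -0.0, -1.2]
gripper_width: -0.002
finger_force: 0.0
```

```bash
python3 tip.py | head -1; python3 - <<'E'
from h import *
c=cam("top");im=bot.get_image("top").astype(int)
m=((im[...,0]-im[...,2]>80)&(im[...,0]-im[...,1]>50)).astype(np.uint8)
N,l,st,ce=cv2.connectedComponentsWithStats(m)
for k in range(1,N):
    X=atz(c,ce[k],.068)
    if abs(X[0]-.51)<.08 and abs(X[1]+.33)<.08: print(X.round(4),np.degrees(np.arctan2(X[1]+.3385,X[0]-.533)).round(1))
for n in("top","scene"):
    for t in("latch_pin","foil_puck"):
        bot.get_image(n)
        for r in bot.pinpoint(n,t)[:1]: print(n,t,r["score"],atz(cam(n),r["centre"],.0605 if t=="latch_pin" else 0))
E
cat > done.py <<'E'
from rig import bot
print(bot.close_job())
E
```

```text
orange centroid 329.52704402515724 239.79119496855347 397.5
[ 0.5179 -0.3056  0.068 ] 114.6
top latch_pin 0.72 [ 0.51532934 -0.30620878  0.0605    ]
top foil_puck 0.45 [ 0.47986908 -0.29196232  0.        ]
scene latch_pin 0.65 [ 0.50954942 -0.31131507  0.0605    ]
scene foil_puck 0.68 [ 0.69255132 -0.19533244  0.        ]
```

```bash
python3 done.py
```

```text
the job is handed in; nothing more can be done
None
```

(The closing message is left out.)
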